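# Find the hidden catch of the tag drawer

### The job

At the bakery counter, the price-tag drawer in the low steel-topped box is locked by a hidden catch under one of the five flush square plates in the box's top; the other four plates are dead, and all five look the same. Feel across the plates with your fingertips, pressing each in turn, until the one that gives lets the drawer spring out by itself, then take your hand away and leave the drawer standing open. Pick nothing up and leave the bread and the other things where they are.

Things in the scene. Friction and masses are not known exactly. Their poses are not given: they have to be found in the camera images.
- tagbox: Low counter box, fixed to the table: grey sides, flat level bare steel top, 300 deep (x) x 420 wide (y) x 110 mm high. Origin: centre of its underside, z up. The drawer comes out of its -x face, towards the robot. In the top lies one row of five flush square plates along y (see row). Three loose things under 60 mm high stand on the top behind the row (x +30 to +150 mm).
- row (a point): Centre of the middle plate's upper face, level with the box's top, 110 mm above the table; axes as the box; at x -60, y 0 of the box. Five steel plates 50 x 50 mm, each in its own 54 x 54 mm opening, centred at y -128, -64, 0, 64 and 128 mm from here. Four are rigid; one, any of the five, is the catch.
- catch (a joint): How far the live plate is pushed down, m: 0 flush, 0.005 fully down. A spring brings it back up: about 1 N starts it moving and about 4 N takes it fully down. It frees the drawer at about 0.0035. A fingertip must fit wholly inside the 54 mm opening to push it down.
- tagdrawer (a joint): How far the drawer is out, m: 0 to 0.001 shut and locked, 0.06 fully open. Once freed, its own spring pushes it out to the stop in under a second, and it stays there.
- drawer_front (a point): Centre of the outside of the drawer's plain front, 388 mm wide, 68 mm high, without a handle; it moves with the drawer and sits 48 mm above the table.
- tinloaf: Loose tin loaf of bread, 206 x 98 x 100 mm high, long along its x; origin centre of its underside. Leave alone.
- roundloaf: Loose round dark loaf, 140 mm across, 70 mm high; origin centre of its underside. Leave alone.
- mug: Loose white mug, 80 mm across, 90 mm high, handle at its +y; origin centre of its underside. Leave alone.
- taperoll: Loose paper roll lying flat on the box's top, 64 mm across, 20 mm high; origin centre of its underside. Leave alone.
- jar: Loose small jar on the box's top, 52 mm across, 55 mm high; origin centre of its underside. Leave alone.
- tagblock: Loose block of paper tags on the box's top, 50 x 70 x 30 mm high; origin centre of its underside. Leave alone.
- pastrybrush: Loose pastry brush lying on the table beside the box, 200 mm long along its x, about 20 mm high; origin at its middle, on the table. Leave alone.

How it is judged (in metres and radians):
On the way:
1. the live plate is pressed down at least 3 mm (value of joint catch above 0.003 m), for 0.02 s.
At the end, for the whole second after the job is handed in: The drawer stands open at least 50 mm, the live plate is back up (within 1.5 mm of flush), and the bread and the other loose things are within 20 mm of where they began (value of joint tagdrawer above 0.05 m and value of joint catch below 0.0015 m and distance of each of tinloaf, roundloaf, mug, taperoll, jar, tagblock, pastrybrush from where it was at the start of the episode below 0.02 m); the robot touches nothing.
It fails at once if one of the loose things is lifted, carried or pushed more than 20 mm (distance of any of tinloaf, roundloaf, mug, taperoll, jar, tagblock, pastrybrush from where it was at the start of the episode above 0.02 m).
It also fails if it takes over 51 s, if anything falls off the work surface, if the arm or the gripper's body presses on something with over 40 N, if the wrist force passes 120 N, or if a joint passes its speed limit or range.

### The arm

A 6-joint arm with a two-finger parallel gripper is mounted at the origin on the work surface. World frame = base frame: x ahead of the robot, y to its left, z up, the work surface at z = 0. Lengths are in mm, angles in rad, forces in N, time in s.
With the tool pointing down it reaches from about 350 to 775 mm from the base axis. Payload 7.3 kg.
Tool frame: the origin (TCP) lies on the centre line of the jaws, within the pads' length; the fingertips stand 17 mm ahead of it and the grasp point (between the pads) lies 2 mm behind it; z points along the fingers, y is the line along which they close (so a half turn about z gives the same grasp; the last joint's range is limited). The gripper opens to 92 mm and grips with 3 to 60 N. Pads are 19 mm wide; open, the fingers measure 130 mm over their backs; the gripper's body (75 mm by 190 mm) begins 47 mm behind the grasp point.
Start: joints at [1.154, 0.342, 1.524, -0, 1.275, -0.146], TCP at [140.424, 505.893, 210.541] pointing down, gripper open.
Joint ranges: [-2.53, 2.53], [-0.77, 2.02], [0.04, 2.7], [-1, 4.14], [0.28, 2.66], [-3.11, 3.11]. Speed limits (rad/s): [2.57, 2.57, 3.14, 3.14, 3.14, 3.14].

### API

Orientations are given as [roll, pitch, yaw] about the fixed x, y, z axes, in that order (R = Rz(yaw) Ry(pitch) Rx(roll)).
In Python, from plant import bot gives the robot as it stands. The module is installed in compiled form; this text tells all that it offers.
- The arm moves only by the shell command python3 -m pendant 'ROWS'. ROWS is JSON, a list of rows, each a list of 3 entries, a list of its own where there are three numbers: the shift along the world's x, y, z as a fraction of full scale, then the turn, a rotation vector about the world's x, y, z as a fraction of full scale, then the opening, from -1 (shut) to 1 (fully open), so that 0 is half open. In form: [[[tx, ty, tz], [rx, ry, rz], claw], ...]. A call has exactly 10 rows; each row shifts and turns the commanded pose from where the row before left it; what a row does not reach is not made up. Full scale, the value 1, is 30 mm for a shift and 0.12 rad for a turn. A row lasts 1/12 s, in which the tool goes at most 41.7 mm and 7.16 degrees, less where a joint would pass 70% of its speed; a pose out of reach is approached as far as the arm can. A call with a number of a shift or a turn outside -1 to 1 is refused whole. A call with a gripper value outside its range is refused whole. The fingers move at their own pace and stop on an object; the grip force is fixed at half the most. Time passes only in rows, so rows that do not move let the fingers close, or fill a call up. It gives the time, the measured TCP pose, the force, the opening and the grip force at its end, in the units of the state.
- bot.get_obs(): the state, without advancing time (a new reading comes with each control period).
- bot.capture(name): name is "side" or "top"; returns the picture (480x640x3 uint8, blue, green, red); there is no depth.
- bot.camera_params(name): a dict with "fovy" (degrees; the focal length in pixels is half the picture's height over the tangent of half this angle, whatever the lens; pixels are square), "cx", "cy" (the principal point, pixels), "camera_from_world" (4x4, takes a point from world to camera coordinates). Camera axes: x right, y down, z forward; pixel columns grow to the right and rows downward; lengths in mm; the calibration is good to about 2 mm. A picture is of the moment at which its call begins. camera_params takes no time and is no camera call.
- bot.close_job(): hands the job in; it is judged then, once.
The state is a dict: "time": time; "joint_positions": joint angles; "dq": joint speeds; "tau": joint torques, N m; "tool_pos": TCP position; "tcp_rot": TCP orientation; "contact_force": force on the tool from outside, world axes, zero at the start; "moment": the same for the moment, N m; "grip_width": finger opening in mm; "finger_force": force on a finger pad.
Only numpy, scipy, OpenCV 4.12 (cv2) and the standard library are available. Lean on these libraries where they do the work, as an engineer would, in place of code of your own. Each camera call takes 0.05 s, during which the arm holds its last target. There are 200 camera calls.

## Working session

There is one attempt and no reset: what is moved stays moved. The work goes in short steps, Python scripts to look and compute and a shell command to move; the robot and the scene stay as the last step left them, time stands still between calls to the robot, and variables do not carry over. Pictures are saved under pics/ and viewed, at most 10 in all, crops included, and the job is handed in when it is done.

```bash
mkdir -p pics; python3 - <<'E'
from plant import bot
import cv2
for n in("top","side"):
    cv2.imwrite(f"pics/{n}0.png",bot.capture(n)); p=bot.camera_params(n); print(n,p)
o=bot.get_obs(); print(o)
E
```

```text
top {'fovy': 49.119245805962855, 'cx': 322.4635026203911, 'cy': 240.19139905962155, 'camera_from_world': array([[ 2.46407990e-03, -9.99996952e-01,  1.53636538e-04,
         1.35571123e+01],
       [-9.95160869e-01, -2.46725484e-03, -9.82280915e-02,
         5.47562330e+02],
       [ 9.82281712e-02,  8.91487957e-05, -9.95163915e-01,
         1.22269104e+03],
       [ 0.00000000e+00,  0.00000000e+00,  0.00000000e+00,
         1.00000000e+00]])}
side {'fovy': 55.6391397448433, 'cx': 328.8793788881573, 'cy': 239.3733708977255, 'camera_from_world': array([[ 9.42730219e-01, -3.33555959e-01,  3.95007990e-04,
        -4.99121792e+02],
       [-2.02672961e-01, -5.73754958e-01, -7.93554610e-01,
         1.91831147e+02],
       [ 2.64921507e-01,  7.48027854e-01, -6.08498911e-01,
         9.22796474e+02],
       [ 0.00000000e+00,  0.00000000e+00,  0.00000000e+00,
         1.00000000e+00]])}
{'time': 0.1, 'joint_positions': array([ 1.15399475e+00,  3.42613677e-01,  1.52492094e+00, -1.79683423e-05,
        1.27541585e+00, -1.46000073e-01]), 'dq': array([-0.00112164, -0.00063401, -0.00026742,  0.00112385,  0.00065668,
        0.00103737]), 'tau': array([ 1.25412906e-03, -4.31999803e+01, -2.44696748e+01,  7.17263133e-02,
        5.26216964e-02, -3.20742208e-05]), 'tool_pos': array([140.26373401, 505.51042716, 209.93510949]), 'tcp_rot': array([-3.14024679e+00, -1.80536774e-04,  2.87079627e+00]), 'contact_force': array([ 0.0907293 , -0.06292456, -0.42707423]), 'moment': array([ 0.0071872 , -0.00717375, -0.00946465]), 'finger_force': 0.0, 'grip_width': 91.65616544411846}
```

View pics/top0.png

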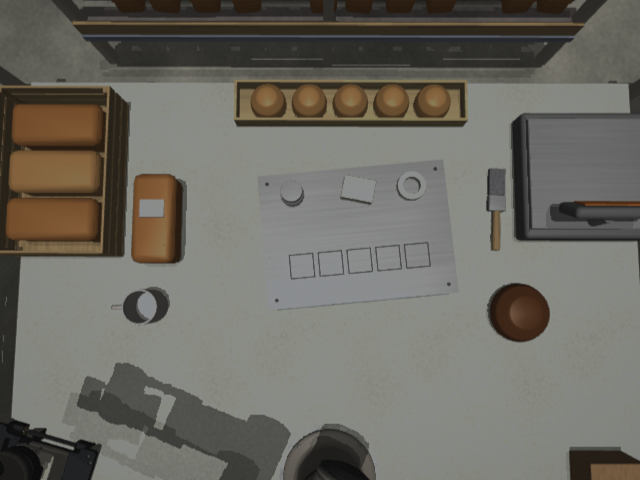

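View pics/side0.png

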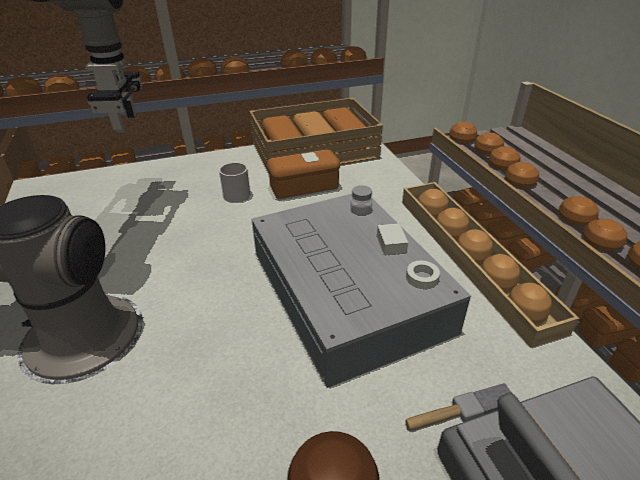

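The top view shows five plates from (302,266) to (417,255), with the jar, tag block and roll behind the row. The side view shows the same plates from (301,228) to (352,301). Next I'll triangulate them.

```bash
cat > h.py <<'E'
import numpy as np,cv2
from plant import bot
def P(n):
    p=bot.camera_params(n); f=240/np.tan(np.radians(p["fovy"]/2))
    return np.array([[f,0,p["cx"]],[0,f,p["cy"]],[0,0,1]]),p["camera_from_world"]
def tri(a,b):
    (K,T),(L,S)=P("top"),P("side")
    X=cv2.triangulatePoints(K@T[:3],L@S[:3],np.array(a,float).T,np.array(b,float).T); return (X[:3]/X[3]).T
def plane(n,uv,z):
    K,T=P(n); r=np.linalg.inv(K)@np.c_[uv,np.ones(len(uv))].T; d=(T[:3,:3].T@r).T; c=-T[:3,:3].T@T[:3,3]
    return c+d*((z-c[2])/d[:,2])[:,None]
E
python3 - <<'E'
from h import *
np.set_printoptions(precision=1,suppress=True)
a=[(302,266),(331,263.5),(360,260.5),(388.5,258),(417.5,255.5)]
b=[(300.5,228.5),(311,243.5),(323,261),(336.5,280),(352,301.5)]
print(tri(a,b)); A=plane("top",a,110);B=plane("side",b,110);print(A,B,sep="\n")
print(np.linalg.norm(np.diff(A,axis=0),axis=1),np.linalg.norm(np.diff(B,axis=0),axis=1))
# box corners screws & things
print(plane("top",[(266,184),(435,168),(449,284),(277,299)],110))
print(plane("side",[(263,221),(332,337)],110))
for n,q in (("top",(190,215,500,320)),("side",(230,180,400,340))):
    im=bot.capture(n);x0,y0,x1,y1=q;s=min(800/(x1-x0),600/(y1-y0))
    print(n,s);cv2.imwrite(f"pics/{n}1.png",cv2.resize(im[y0:y1,x0:x1],None,fx=s,fy=s,interpolation=2))
E
```

```text
[[ 482.2   60.1  106.2]
 [ 487.4   -4.   109. ]
 [ 493.6  -68.1  108.9]
 [ 499.6 -131.3  108.9]
 [ 505.8 -195.8  108.9]]
[[ 481.9   60.   110. ]
 [ 487.6   -4.1  110. ]
 [ 494.4  -68.2  110. ]
 [ 500.1 -131.3  110. ]
 [ 505.8 -195.6  110. ]]
[[ 481.    55.   110. ]
 [ 486.7   -5.2  110. ]
 [ 492.1  -69.1  110. ]
 [ 498.4 -132.3  110. ]
 [ 505.2 -196.8  110. ]]
[64.3 64.5 63.4 64.5] [60.4 64.1 63.5 64.9]
[[ 665.7  141.9  110. ]
 [ 703.3 -238.   110. ]
 [ 443.1 -264.   110. ]
 [ 409.3  114.4  110. ]]
[[ 408.   111.8  110. ]
 [ 441.7 -263.9  110. ]]
top 2.5806451612903225
side 3.75
```

View pics/side1.png

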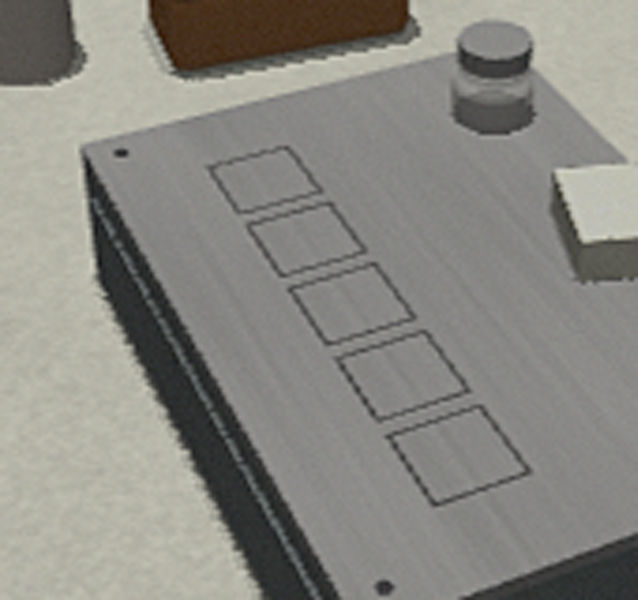

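View pics/top1.png

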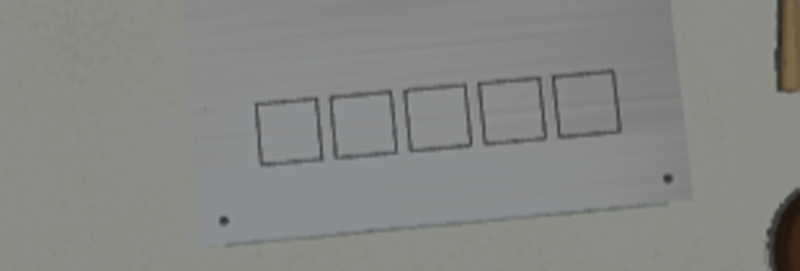

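Both views agree to about 1 mm, apart from plate 1's side reading. The height comes out at 109 mm against 110 given, and the pitch at 64 mm. The box yaw is +0.094. I'll close the fingers and move over plate 1, staying high.

```bash
python3 -m pendant '[[[0.57,-0.74,0],[0,0,0.15],-1],[[0.57,-0.74,0],[0,0,0.15],-1],[[0.57,-0.74,0],[0,0,0.15],-1],[[0.57,-0.74,0],[0,0,0.15],-1],[[0.57,-0.74,0],[0,0,0.15],-1],[[0.57,-0.74,0],[0,0,0.15],-1],[[0.57,-0.74,0],[0,0,0.15],-1],[[0.57,-0.74,0],[0,0,0.15],-1],[[0.57,-0.74,0],[0,0,0.15],-1],[[0.57,-0.74,0],[0,0,0.15],-1]]'
```

```text
time: 1.03
tool_pos: [312.0, 282.7, 210.5]
tcp_rot: [3.141, 0.0, 3.052]
contact_force: [-0.2, 0.4, -0.0]
grip_width: 30.0
finger_force: 0.0
```

```bash
python3 -m pendant '[[[0.57,-0.74,0],[0,0,0.15],-1],[[0.57,-0.74,0],[0,0,0.15],-1],[[0.57,-0.74,0],[0,0,0.15],-1],[[0.57,-0.74,0],[0,0,0.15],-1],[[0.57,-0.74,0],[0,0,0.15],-1],[[0.57,-0.74,0],[0,0,0.15],-1],[[0.57,-0.74,0],[0,0,0.15],-1],[[0.57,-0.74,0],[0,0,0.15],-1],[[0.57,-0.74,0],[0,0,0.15],-1],[[0.52,-0.74,0],[0,0,0.15],-1]]'
```

```text
time: 1.87
tool_pos: [481.7, 60.6, 210.4]
tcp_rot: [3.141, -0.0, -3.052]
contact_force: [-0.1, 0.8, 0.1]
grip_width: 0.4
finger_force: 0.0
```

```bash
python3 -m pendant '[[[0,0,-0.4],[0,0,0],-1],[[0,0,-0.5],[0,0,0],-1],[[0,0,-0.5],[0,0,0],-1],[[0,0,-0.5],[0,0,0],-1],[[0,0,-0.4],[0,0,0],-1],[[0,0,-0.2],[0,0,0],-1],[[0,0,-0.1],[0,0,0],-1],[[0,0,0],[0,0,0],-1],[[0,0,0],[0,0,0],-1],[[0,0,0],[0,0,0],-1]]'
```

```text
time: 2.7
tool_pos: [481.4, 61.9, 133.2]
tcp_rot: [-3.142, 0.001, -3.052]
contact_force: [0.6, -0.6, 0.7]
grip_width: 0.4
finger_force: 0.0
```

```bash
python3 - <<'E'
import cv2
from plant import bot
im=bot.capture("side"); cv2.imwrite("pics/side2.png",cv2.resize(im[120:345,220:480],None,fx=2.6,fy=2.6,interpolation=2))
E
```

```text
(no output)
```

View pics/side2.png

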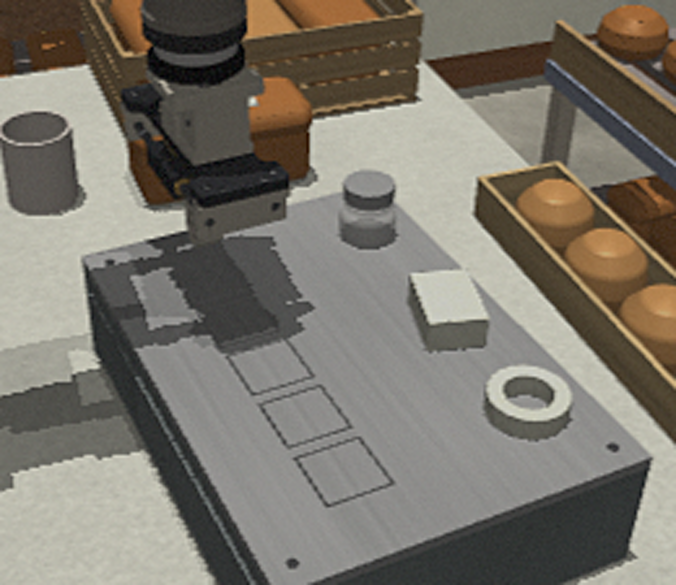

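The picture shows the shut fingertips a few mm above plate 1, at about full-frame pixel (299,212), with the loose things clear. I'll press gently.

```bash
python3 -m pendant '[[[0,-0.06,-0.05],[0,0,0],-1],[[0,0,-0.05],[0,0,0],-1],[[0,0,-0.05],[0,0,0],-1],[[0,0,-0.05],[0,0,0],-1],[[0,0,-0.03],[0,0,0],-1],[[0,0,-0.03],[0,0,0],-1],[[0,0,-0.03],[0,0,0],-1],[[0,0,-0.03],[0,0,0],-1],[[0,0,0],[0,0,0],-1],[[0,0,0],[0,0,0],-1]]'
```

```text
time: 3.58
tool_pos: [480.9, 60.1, 122.9]
tcp_rot: [3.141, -0.0, -3.052]
contact_force: [-0.3, -0.5, 0.6]
grip_width: 0.3
finger_force: 0.0
```

```bash
python3 -m pendant '[[[0,0,-0.03],[0,0,0],-1],[[0,0,0],[0,0,0],-1],[[0,0,-0.03],[0,0,0],-1],[[0,0,0],[0,0,0],-1],[[0,0,-0.03],[0,0,0],-1],[[0,0,0],[0,0,0],-1],[[0,0,0],[0,0,0],-1],[[0,0,0],[0,0,0],-1],[[0,0,0],[0,0,0],-1],[[0,0,0],[0,0,0],-1]]'
```

```text
time: 4.42
tool_pos: [481.0, 60.1, 120.3]
tcp_rot: [3.142, 0.0, -3.052]
contact_force: [-0.1, -0.1, -0.4]
grip_width: -0.0
finger_force: 0.0
```

```bash
python3 - <<'E'
import cv2
from plant import bot
im=bot.capture("side"); cv2.imwrite("pics/side3.png",cv2.resize(im[160:280,240:380],None,fx=5,fy=5,interpolation=2))
print(bot.get_obs())
E
```

```text
{'time': 4.4667, 'joint_positions': array([-3.40731568e-02,  3.66837536e-01,  1.76344892e+00,  1.19637178e-04,
        1.01127985e+00, -1.69409212e+00]), 'dq': array([ 0.00058836, -0.00123796,  0.00105485, -0.00173206,  0.00036485,
        0.00088536]), 'tau': array([-8.81434444e-04, -4.06896508e+01, -2.07334274e+01, -3.92073370e-02,
        7.65213836e-02,  1.93073743e-05]), 'tool_pos': array([480.93190072,  60.08507202, 120.25540758]), 'tcp_rot': array([ 3.14149527e+00,  3.86120495e-05, -3.05243352e+00]), 'contact_force': array([-0.18739939,  0.13352473, -0.52750627]), 'moment': array([ 0.02627332,  0.0020727 , -0.00600864]), 'finger_force': 0.0, 'grip_width': 0.6024820094813306}
```

View pics/side3.png

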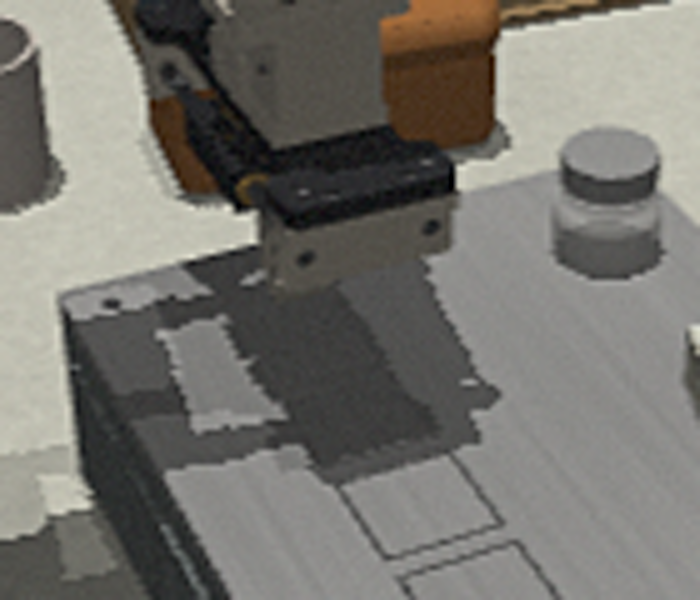

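The picture shows a blade edge from about (296,218) to (331,210), which doesn't match the expected tip. I'll overlay the expected tool geometry on both views.

```bash
cat >> h.py <<'E'
def proj(n,X):
    K,T=P(n); q=(K@(T[:3,:3]@np.atleast_2d(X).T+T[:3,3:])).T; return q[:,:2]/q[:,2:]
def overlay(name):
    o=bot.get_obs(); from scipy.spatial.transform import Rotation as R
    r=R.from_euler("xyz",o["tcp_rot"]).as_matrix(); t=o["tool_pos"]; out=[]
    for n,q in(("side",(230,130,390,290)),("top",(270,170,430,330))):
        im=bot.capture(n); x0,y0,x1,y1=q; s=2.5
        c=cv2.resize(im[y0:y1,x0:x1],None,fx=s,fy=s,interpolation=2)
        for (a,b,z0,z1,col) in((9.5,19,-47,17,(0,0,255)),(37.5,95,-60,-49,(255,0,0))):
            for z in(z0,z1):
                X=np.array([[a,b,z],[-a,b,z],[-a,-b,z],[a,-b,z]])@r.T+t
                cv2.polylines(c,[np.int32((proj(n,X)-[x0,y0])*s)],True,col,1)
        out.append(c)
    cv2.imwrite(name,np.hstack(out))
E
python3 -c "
from h import *
overlay('pics/ov.png')"
```

```text
(no output)
```

View pics/ov.png

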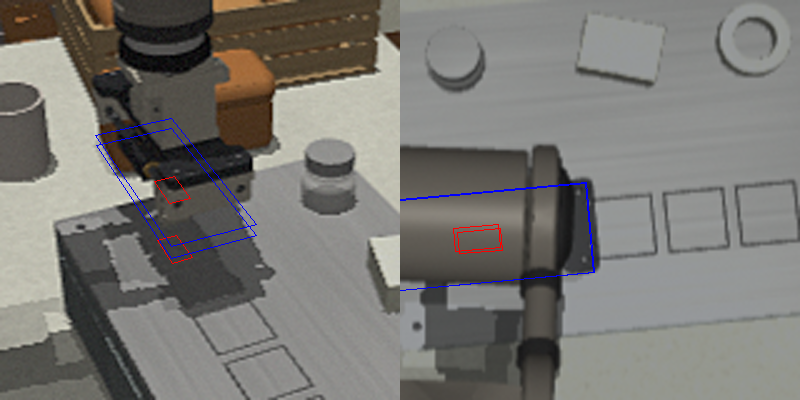

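The top view matches the model, but the side view shows the body about 14 px higher than expected. I'll triangulate the end of the body and read the shadow area numerically.

```bash
python3 - <<'E'
from h import *
np.set_printoptions(precision=1,suppress=True)
print(tri([(346.8,242)],[(330.4,190.8)]), tri([(346.8,242)],[(330.4,210)]))
o=bot.get_obs(); print(o["tool_pos"], proj("side",[o["tool_pos"]-[0,0,17]]))
# stretch dark tones around the expected tip
im=bot.capture("side")[190:250,280:340].astype(float)
g=cv2.resize(np.clip((im-20)*2.6,0,255).astype("uint8"),None,fx=9,fy=9,interpolation=cv2.INTER_NEAREST)
cv2.imwrite("pics/dark.png",g)
E
```

```text
[[521.6 -32.5 251. ]] [[523.9 -34.  207.1]]
[480.9  60.1 120.3] [[299.9 229.7]]
```

View pics/dark.png

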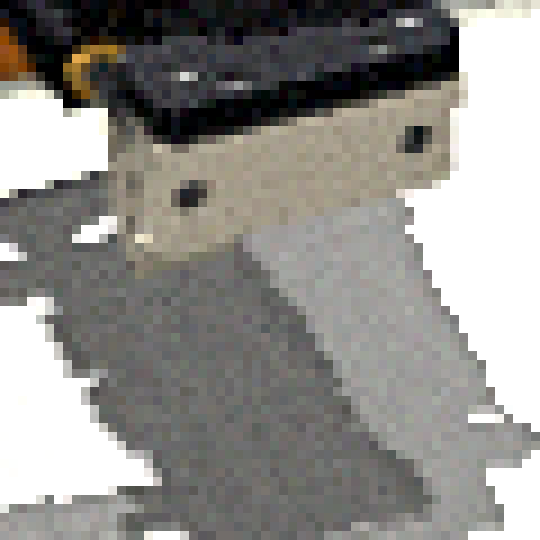

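The crop shows no finger at the expected tip pixel (179,357), only shadow. The body's underside sits at z≈207, so the real tip is about 30–38 mm higher than tool_pos suggests, hidden behind the body end. I'll keep going down, watching the force.

```bash
python3 -m pendant '[[[0,0,-0.1],[0,0,0],-1],[[0,0,-0.1],[0,0,0],-1],[[0,0,-0.1],[0,0,0],-1],[[0,0,-0.07],[0,0,0],-1],[[0,0,-0.05],[0,0,0],-1],[[0,0,0],[0,0,0],-1],[[0,0,0],[0,0,0],-1],[[0,0,0],[0,0,0],-1],[[0,0,0],[0,0,0],-1],[[0,0,0],[0,0,0],-1]]'
python3 - <<'E'
from h import *
o=bot.get_obs(); print(o["tool_pos"],o["contact_force"],o["tau"],o["grip_width"])
np.set_printoptions(precision=1,suppress=True)
# body end lower edge: project hypothetical tips
for z in(110,120,130): print(z,proj("side",[[481,60,z]]))
im=bot.capture("side"); cv2.imwrite("pics/s5.png",im)
# bright beige end plate: lowest row of plate in columns
hsv=im[190:250,290:340].astype(int); m=(hsv[...,2]-hsv[...,0]>8)&(hsv[...,2]>70)&(hsv[...,2]<170)
print([(290+c,190+np.where(m[:,c])[0].max()) for c in range(0,50,4) if m[:,c].any()])
E
```

```text
time: 5.45
tool_pos: [481.0, 60.1, 107.8]
tcp_rot: [3.142, 0.0, -3.052]
contact_force: [-1.1, -0.2, -0.4]
grip_width: 0.4
finger_force: 0.0
[481.00906193  60.09177449 107.77353314] [-1.09195444 -0.15535563 -0.36146739] [-2.51450241e-03 -4.09763861e+01 -2.01785910e+01 -3.84351646e-02
  7.55403307e-02 -8.09204181e-06] 0.38191402929695817
110 [[299.8 227.3]]
120 [[299.7 223.7]]
130 [[299.5 220. ]]
[(290, np.int64(207)), (294, np.int64(220)), (298, np.int64(223)), (302, np.int64(221)), (306, np.int64(220)), (310, np.int64(219)), (314, np.int64(218)), (318, np.int64(217)), (322, np.int64(216)), (326, np.int64(215)), (330, np.int64(206))]
```

```bash
python3 -m pendant '[[[0,0,-0.05],[0,0,0],-1],[[0,0,-0.05],[0,0,0],-1],[[0,0,-0.05],[0,0,0],-1],[[0,0,-0.05],[0,0,0],-1],[[0,0,-0.05],[0,0,0],-1],[[0,0,-0.03],[0,0,0],-1],[[0,0,0],[0,0,0],-1],[[0,0,0],[0,0,0],-1],[[0,0,0],[0,0,0],-1],[[0,0,0],[0,0,0],-1]]'
```

```text
time: 6.33
tool_pos: [481.0, 60.1, 99.3]
tcp_rot: [3.142, 0.0, -3.052]
contact_force: [-0.1, 0.2, 0.5]
grip_width: 0.3
finger_force: 0.0
```

```bash
python3 -m pendant '[[[0,0,-0.04],[0,0,0],-1],[[0,0,-0.04],[0,0,0],-1],[[0,0,-0.04],[0,0,0],-1],[[0,0,-0.03],[0,0,0],-1],[[0,0,-0.03],[0,0,0],-1],[[0,0,-0.03],[0,0,0],-1],[[0,0,0],[0,0,0],-1],[[0,0,0],[0,0,0],-1],[[0,0,0],[0,0,0],-1],[[0,0,0],[0,0,0],-1]]'
```

```text
time: 7.17
tool_pos: [480.9, 60.1, 94.0]
tcp_rot: [-3.142, 0.001, -3.052]
contact_force: [-4.1, 0.4, 12.2]
grip_width: 0.9
finger_force: 5.6
```

```bash
cat >> h.py <<'E'
def drawer(ref="pics/side0.png"):
    c,s=np.cos(.094),np.sin(.094); u=np.array([c,s,0]);v=np.array([-s,c,0]); m=np.array([493.3,-68.5,0])
    a=cv2.imread(ref).astype(int);b=bot.capture("side").astype(int); out=[]
    for y in np.arange(-180,60,30):
        q=proj("side",[m-u*(90+40)+v*y+[0,0,78]])[0].round().astype(int)
        out.append(int(abs(a-b)[q[1]-1:q[1]+2,q[0]-1:q[0]+2].mean()))
    return out
E
python3 -c "
from h import *
print(drawer(),drawer('pics/s5.png')); o=bot.get_obs(); print(o['tool_pos'],o['contact_force'],o['moment'])"
```

```text
[9, 8, 8, 7, 8, 8, 70, 87] [1, 1, 1, 0, 1, 1, 1, 2]
[480.92667496  60.08846725  94.01590651] [-2.97467337 -0.83725674 10.78529274] [-0.02592122  0.70625726  0.01694299]
```

Plate 1 is rigid: 11–12 N at contact and the drawer is shut. Contact came at TCP z≈94. On to plate 2.

```bash
python3 -m pendant '[[[0,0,0.2],[0,0,0],-1],[[0,0,0.15],[0,0,0],-1],[[0.07,-0.72,0],[0,0,0],-1],[[0.07,-0.72,0],[0,0,0],-1],[[0.07,-0.72,0],[0,0,0],-1],[[0,0,0],[0,0,0],-1],[[0,0,-0.15],[0,0,0],-1],[[0,0,-0.08],[0,0,0],-1],[[0,0,0],[0,0,0],-1],[[0,0,0],[0,0,0],-1]]'
python3 -m pendant '[[[0,0,-0.03],[0,0,0],-1],[[0,0,-0.03],[0,0,0],-1],[[0,0,-0.03],[0,0,0],-1],[[0,0,-0.03],[0,0,0],-1],[[0,0,0],[0,0,0],-1],[[0,0,0],[0,0,0],-1],[[0,0,0],[0,0,0],-1],[[0,0,0],[0,0,0],-1],[[0,0,0],[0,0,0],-1],[[0,0,0],[0,0,0],-1]]'
```

```text
time: 8.1
tool_pos: [486.9, -3.9, 96.2]
tcp_rot: [3.141, -0.001, -3.051]
contact_force: [0.4, -0.1, 0.2]
grip_width: 0.5
finger_force: 0.0
time: 8.93
tool_pos: [487.3, -4.4, 94.0]
tcp_rot: [3.141, 0.001, -3.052]
contact_force: [-3.0, 2.1, 11.2]
grip_width: 0.6
finger_force: 5.2
```

Plate 2 is dead too, with the same depth and force. Plate 3.

```bash
python3 -m pendant '[[[0,0,0.2],[0,0,0],-1],[[0,0,0.15],[0,0,0],-1],[[0.07,-0.71,0],[0,0,0],-1],[[0.07,-0.71,0],[0,0,0],-1],[[0.07,-0.71,0],[0,0,0],-1],[[0,0,0],[0,0,0],-1],[[0,0,-0.15],[0,0,0],-1],[[0,0,-0.08],[0,0,0],-1],[[0,0,0],[0,0,0],-1],[[0,0,0],[0,0,0],-1]]'
python3 -m pendant '[[[0,0,-0.03],[0,0,0],-1],[[0,0,-0.03],[0,0,0],-1],[[0,0,-0.03],[0,0,0],-1],[[0,0,-0.03],[0,0,0],-1],[[0,0,0],[0,0,0],-1],[[0,0,0],[0,0,0],-1],[[0,0,0],[0,0,0],-1],[[0,0,0],[0,0,0],-1],[[0,0,0],[0,0,0],-1],[[0,0,0],[0,0,0],-1]]'
```

```text
time: 9.77
tool_pos: [493.2, -67.7, 96.3]
tcp_rot: [3.141, -0.001, -3.051]
contact_force: [0.5, 0.1, -0.3]
grip_width: 0.4
finger_force: 0.0
time: 10.6
tool_pos: [493.6, -68.3, 94.0]
tcp_rot: [3.141, 0.001, -3.052]
contact_force: [-2.5, 2.9, 10.0]
grip_width: 0.2
finger_force: 5.0
```

Dead. Plate 4.

```bash
python3 -m pendant '[[[0,0,0.2],[0,0,0],-1],[[0,0,0.15],[0,0,0],-1],[[0.07,-0.71,0],[0,0,0],-1],[[0.07,-0.71,0],[0,0,0],-1],[[0.07,-0.71,0],[0,0,0],-1],[[0,0,0],[0,0,0],-1],[[0,0,-0.15],[0,0,0],-1],[[0,0,-0.08],[0,0,0],-1],[[0,0,0],[0,0,0],-1],[[0,0,0],[0,0,0],-1]]'
python3 -m pendant '[[[0,0,-0.03],[0,0,0],-1],[[0,0,-0.03],[0,0,0],-1],[[0,0,-0.03],[0,0,0],-1],[[0,0,-0.03],[0,0,0],-1],[[0,0,0],[0,0,0],-1],[[0,0,0],[0,0,0],-1],[[0,0,0],[0,0,0],-1],[[0,0,0],[0,0,0],-1],[[0,0,0],[0,0,0],-1],[[0,0,0],[0,0,0],-1]]'
```

```text
time: 11.43
tool_pos: [499.5, -131.6, 96.2]
tcp_rot: [3.141, -0.001, -3.051]
contact_force: [-0.9, 0.1, -0.1]
grip_width: 0.6
finger_force: 0.0
time: 12.27
tool_pos: [499.9, -132.2, 94.0]
tcp_rot: [-3.142, 0.001, -3.052]
contact_force: [-2.9, 2.2, 9.9]
grip_width: 0.2
finger_force: 4.7
```

Dead. Plate 5.

```bash
python3 -m pendant '[[[0,0,0.2],[0,0,0],-1],[[0,0,0.15],[0,0,0],-1],[[0.07,-0.71,0],[0,0,0],-1],[[0.07,-0.71,0],[0,0,0],-1],[[0.07,-0.71,0],[0,0,0],-1],[[0,0,0],[0,0,0],-1],[[0,0,-0.15],[0,0,0],-1],[[0,0,-0.08],[0,0,0],-1],[[0,0,0],[0,0,0],-1],[[0,0,0],[0,0,0],-1]]'
python3 -m pendant '[[[0,0,-0.03],[0,0,0],-1],[[0,0,-0.03],[0,0,0],-1],[[0,0,-0.03],[0,0,0],-1],[[0,0,-0.03],[0,0,0],-1],[[0,0,0],[0,0,0],-1],[[0,0,0],[0,0,0],-1],[[0,0,0],[0,0,0],-1],[[0,0,0],[0,0,0],-1],[[0,0,0],[0,0,0],-1],[[0,0,0],[0,0,0],-1]]'
python3 -c "
from h import *
print(drawer())"
```

```text
time: 13.1
tool_pos: [505.9, -195.4, 96.2]
tcp_rot: [3.141, -0.001, -3.051]
contact_force: [-0.1, 1.0, -0.4]
grip_width: 0.8
finger_force: 0.0
time: 13.93
tool_pos: [506.2, -196.2, 93.0]
tcp_rot: [3.141, 0.0, -3.052]
contact_force: [-0.4, 3.4, 4.8]
grip_width: 0.6
finger_force: 1.7
[31, 89, 80, 88, 68, 72, 60, 60]
```

Plate 5 gives: lower force and deeper. I'll press it a little further.

```bash
python3 -m pendant '[[[0,0,-0.04],[0,0,0],-1],[[0,0,-0.04],[0,0,0],-1],[[0,0,0],[0,0,0],-1],[[0,0,0],[0,0,0],-1],[[0,0,0],[0,0,0],-1],[[0,0,0],[0,0,0],-1],[[0,0,0],[0,0,0],-1],[[0,0,0],[0,0,0],-1],[[0,0,0],[0,0,0],-1],[[0,0,0],[0,0,0],-1]]'
python3 -c "
from h import *
print(drawer()); cv2.imwrite('pics/s6.png',bot.capture('side'))"
```

```text
time: 14.82
tool_pos: [506.2, -196.5, 90.6]
tcp_rot: [-3.141, 0.0, -3.052]
contact_force: [0.4, 2.2, 3.4]
grip_width: 0.3
finger_force: 1.5
[40, 41, 81, 78, 81, 84, 77, 47]
```

View pics/s6.png

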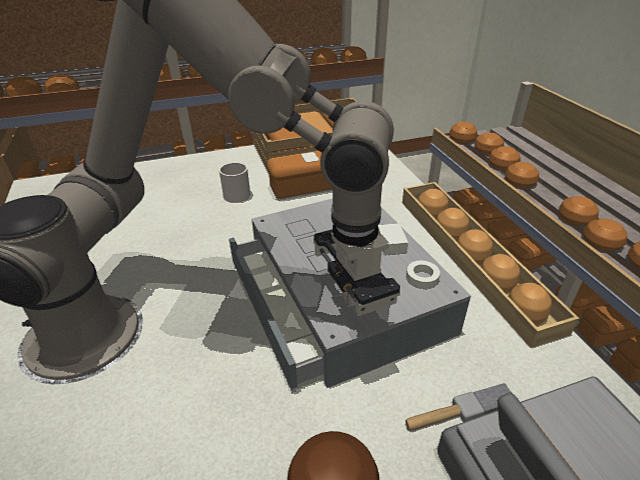

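The picture shows the drawer standing open, with its front running from (235,240) to (295,383) and the things in place. I'll lift straight up.

```bash
python3 -m pendant '[[[0,0,0.2],[0,0,0],-1],[[0,0,0.4],[0,0,0],-1],[[0,0,0.6],[0,0,0],-1],[[0,0,0.8],[0,0,0],-1],[[0,0,0.8],[0,0,0],-1],[[0,0,0.5],[0,0,0],-1],[[0,0,0.2],[0,0,0],-1],[[0,0,0],[0,0,0],-1],[[0,0,0],[0,0,0],-1],[[0,0,0],[0,0,0],-1]]'
python3 - <<'E'
from h import *
im=bot.capture("side"); cv2.imwrite("pics/s7.png",im)
E
```

```text
time: 15.75
tool_pos: [505.4, -196.2, 194.1]
tcp_rot: [3.14, -0.002, -3.052]
contact_force: [-0.3, -0.3, -0.5]
grip_width: 0.4
finger_force: 0.0
```

View pics/s7.png

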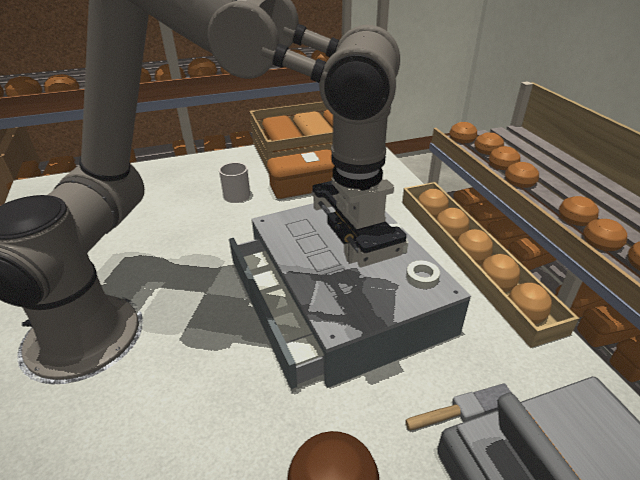

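The picture shows the hand well clear above the box, the drawer fully open and everything visible undisturbed. Handing in.

```bash
python3 -c "
from plant import bot
print(bot.close_job())"
```

```text
the job is handed in; nothing more can be done
None
```

The catch was under the fifth plate (the one furthest to the robot's right): it gave, the drawer sprang open, the hand is clear, nothing visible in the last picture had moved, and the job is handed in, though no verdict came back.

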